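# Find the hidden catch of a fixture drawer by feel and draw it open

### The arm

A 7-joint arm with a two-finger parallel gripper is mounted at the origin on the work surface. World frame = base frame: x ahead of the robot, y to its left, z up, the work surface at z = 0. Lengths are in m, angles in rad, forces in N, time in s.
With the tool pointing down it reaches from about 0.4 to 0.85 m from the base axis. Payload 6.9 kg.
Tool frame: the origin (TCP) lies midway between the tips of the shut fingers; the grasp point (between the pads) lies behind it (ctrl.pinch_z is the z of the grasp point in the tool frame, in m); z points along the fingers, y is the direction in which the jaws open and shut (so a half turn about z gives the same grasp; the last joint's range is limited). The gripper opens to 85 mm and grips with 20 to 120 N. Pads are 22 mm wide; open, the fingers measure 114 mm over their backs; the gripper's body (76 mm by 85 mm) begins 54 mm behind the grasp point. The pads swing forward as they close: fully open they stand 13 mm farther back than shut.
Start: joints at [-1.121, 0.507, -0.238, 1.5, 0.126, 1.149, -0.155], TCP at [0.211, 0.588, 0.231] pointing down, gripper open.
Joint ranges: [-3.08, 3.08], [-0.24, 2.05], [-1.43, 1.35], [0, 2.5], [-1.52, 4.66], [0.17, 1.96], [-2.89, 2.89]. Speed limits (rad/s): [2.39, 2.39, 3.14, 3.14, 3.14, 3.14, 3.14].

### API

Orientations are given as a unit quaternion [w, x, y, z].
In Python, from station import ctrl, get_state, vision, ticket, models gives the robot as it stands. Calls block until the motion is done:
- ctrl.movep(position, orientation): joint-space move of the TCP to a pose.
- ctrl.movel(position, frame=None, max_speed=0.15): straight line of the TCP; frame=None keeps the orientation; max_speed is the mean speed in m/s.
- ctrl.set_joints(angles): joint-space move.
- ctrl.ungrasp() and ctrl.close_gripper(force=None): open the fingers fully, or close them until they stop; force is the grip in N (None keeps the last).
- ctrl.pause(seconds).
- ctrl.ik(position, orientation): joint angles nearest the present ones, or None.
- get_state(): the state.
- vision.grab_frame(name): name is "scene" or "top" or "wrist"; returns (picture, depth): 420x560x3 uint8, blue, green, red; 420x560 float32, m along the optical axis (not along the pixel's ray), 0 where there is no reading.
- vision.camera_info(name): a dict with "mtx" (3x3 intrinsics, pixels), "R" (3x3) and "t" (3): a world point X has camera coordinates R X + t; the wrist camera has in their place "hand_eye" (4x4, takes a point from camera to tool coordinates, whose origin is the TCP and whose axes are the flange's). Camera axes: x right, y down, z forward; pixel columns grow to the right and rows downward; lengths in m; the calibration is good to about 2 mm. A picture is of the moment at which its call begins: read the wrist's pose just before it. camera_info takes no time and is no camera call.
A pose or a line that the arm cannot do raises ctrl.Unreachable and nothing moves.
- ticket.close_job(): hands the job in, once; it reports no verdict.
Trained networks look in the newest picture that a camera, given by its name, has taken for a name from the list of things; names that differ only in an ending like _2 or _b are one class to them, and where a whole thing is asked for, a point or a joint stands for the part that bears it (a point fixed in the world has none). Each returns a list of dicts, best first, with "p" (0 to 1); they miss things now and then, are a little off and sometimes report something else, mostly with a low value. They report only what shows in the picture. A call takes as long as a camera call.
- models.recognise(camera, target): "point" ([column, row] in pixels, amid what is visible of it).
- models.masks_of(camera, target): "mask" (420x560 bool, what is visible of it) and "point" ([column, row] in pixels, amid what is visible of it).
The state is a dict: "time": time; "qpos": joint angles; "qd": joint speeds; "tau": joint torques, N m; "tcp_pos": TCP position; "eef_rot": TCP orientation; "contact_force": force on the tool from outside, world axes, zero at the start; "wrist_torque": the same for the moment, N m; "width": finger opening in m.
Only numpy, scipy, OpenCV 4.12 (cv2) and the standard library are available. Lean on these libraries where they do the work, as an engineer would, in place of code of your own. Each camera call takes 0.05 s, during which the arm holds its last target.

### The job

The gauge drawer under the assembly fixture is locked by a catch hidden under one part of the ribbed rail along its top front edge: with the gripper closed, feel gently along the rail until it sinks into the recess, then press the catch home so that the drawer springs out. Then draw the drawer fully open by its handle, up to its stop, and let go. Use only light force (never 25 N) while the drawer is still locked, and leave the other things on the bench and on the fixture alone.

Things in the scene. Friction and masses are not known exactly. Their poses are not given: they have to be found in the camera images.
- cabinet: low aluminium fixture base fixed to the bench, 316 mm wide (y), flat top 52 mm high, from x = -20 (front) to 190 mm. Origin on the bench under the middle of its rail; x points to its back, away from the robot, y left, z up. The steel rail runs along y on top near the front edge, centred on x = 0. From x = 115 mm backwards fixed clamp parts stand up to 38 mm above the top.
- rail_left (a point): the rail's left (+y) end, mid-width, on its top face; axes as the cabinet's. The ribbed rail is 18 mm wide, 276 mm long and stands 18 mm above the cabinet's top (its top is 70 mm above the bench). It is six butted 46 mm segments that look alike: one, any of the six, is the sprung catch; the other five, tied together on a stiff rubber bed, give only 1 mm per 12 N.
- rail_right (a point): the rail's right (-y) end, mid-width, on its top face; axes as the cabinet's. Beyond each end stands a dark end stop, 18 mm long and 4 mm higher than the rail.
- catch (a joint): how far the hidden catch is pressed: 0 flush, 0.012 m fully down. It is one 46 mm rail segment that sinks straight down between its neighbours (1 to 2 N starts it, then 0.5 N per mm), so a closed gripper up to 40 mm long along the rail drops in once wholly over it. The drawer is freed at about 7 mm (near 5 N); the catch springs back when let go.
- drawer (a joint): how far the drawer is out, towards the cabinet's -x: 0 shut and locked, about 0.03 m after it has sprung out on release, 0.090 m at its end stop. It stays where it is left (friction about 0.5 N).
- handle (a point): middle of the drawer's bar handle: a round steel bar 10 mm thick, 100 mm long along the cabinet's y, 35 mm in front of the drawer's front face, 36 mm above the bench; it moves with the drawer and its axes are the cabinet's
- jig: small loose steel clamp jig, 50 x 60 x 32 mm high, standing on the rear right of the cabinet's top; leave alone. Origin at the centre of its underside
- tweezers: black tweezers lying flat, 160 mm long, 6 mm high; leave alone. Origin at the centre of its underside
- vial: amber glass vial with a white cap, 32 mm across, 70 mm high; leave alone. Origin at the centre of its underside
- parts_tray: white divided parts tray, 110 x 150 x 22 mm; leave alone. Origin at the centre of its underside
- screwdriver: grey-handled screwdriver lying flat, 150 mm long; leave alone. Origin at the centre of its underside
- tape: blue roll core, a ring 70 mm across, 18 mm high; leave alone. Origin at the centre of its underside
- slide_block: white rack with seven small upright steel plates, 75 x 30 x 33 mm; leave alone. Origin at the centre of its underside

How it is judged:
By the outcome, as a careful person would: the job done as asked, in the order asked, and still so for the second after the job is handed in, with the robot touching nothing.
It also fails if it takes over 69 s, if anything falls off the work surface, if the arm or the gripper's body presses on something with over 40 N, if the wrist force passes 120 N, or if a joint passes its speed limit or range.

## Working session

There is one attempt and no reset: what is moved stays moved. The work goes in short steps, each a Python script; the robot and the scene stay as the last script left them, time stands still between calls to the robot, and variables do not carry over. Pictures are saved under pics/ and viewed, and the job is handed in when it is done.

```bash
mkdir -p pics; ls; python3 - <<'E'
from station import ctrl, get_state, vision, ticket, models
import cv2, numpy as np
s=get_state(); print(s["time"],s["tcp_pos"],s["eef_rot"],s["contact_force"],s["width"],ctrl.pinch_z)
for n in ("scene","top"):
    p,d=vision.grab_frame(n); cv2.imwrite(f"pics/{n}0.png",p); np.save(f"{n}0.npy",d)
    for t in ("rail_left","rail_right","handle","cabinet"):
        try: print(n,t,[(np.round(r["point"]),round(r["p"],2)) for r in models.recognise(n,t)][:3])
        except Exception as e: print(n,t,e)
    i=vision.camera_info(n); print(i)
print(vision.camera_info("wrist"))
E
```

```text
pics
0.0 [0.21056099 0.58791514 0.23042107] [-1.44511455e-04  1.71051034e-01  9.85261753e-01 -8.94923793e-04] [-0.92272366  0.35765787 -0.38156809] 0.0857503684072958 -0.0187
scene rail_left [(array([304., 264.]), 0.83)]
scene rail_right [(array([301., 265.]), 0.59)]
scene handle [(array([257., 245.]), 0.79), (array([285., 224.]), 0.43)]
scene cabinet [(array([304., 265.]), 0.56)]
{'mtx': array([[511.10155469,   0.        , 271.62190676],
       [  0.        , 511.10155469, 219.99637583],
       [  0.        ,   0.        ,   1.        ]]), 'R': array([[ 0.82479677,  0.56542842,  0.0009944 ],
       [ 0.48119696, -0.70100173, -0.52635165],
       [-0.2969171 ,  0.43461164, -0.8502664 ]]), 't': array([-0.45906605, -0.25160391,  1.64101714])}
top rail_left [(array([283., 178.]), 0.56), (array([290., 214.]), 0.25)]
top rail_right [(array([282., 176.]), 0.59)]
top handle [(array([292., 212.]), 0.87)]
top cabinet [(array([284., 178.]), 0.76), (array([292., 215.]), 0.72)]
{'mtx': array([[409.20084971,   0.        , 280.1592578 ],
       [  0.        , 409.20084971, 208.29138811],
       [  0.        ,   0.        ,   1.        ]]), 'R': array([[ 0.01337009, -0.99988776,  0.00676059],
       [-0.98140978, -0.01441701, -0.19138178],
       [ 0.19145777, -0.00407612, -0.98149239]]), 't': array([-0.05297414,  0.59283878,  1.26100525])}
{'mtx': array([[292.52285597,   0.        , 279.34385487],
       [  0.        , 292.52285597, 210.22373223],
       [  0.        ,   0.        ,   1.        ]]), 'hand_eye': array([[ 4.14411886e-04, -9.58186989e-01, -2.86142486e-01,
         7.22670928e-02],
       [ 9.99999727e-01,  2.22260577e-04,  7.04000942e-04,
         7.09594127e-05],
       [-6.10966349e-04, -2.86142700e-01,  9.58186820e-01,
        -1.43031938e-01],
       [ 0.00000000e+00,  0.00000000e+00,  0.00000000e+00,
         1.00000000e+00]])}
```

View pics/scene0.png

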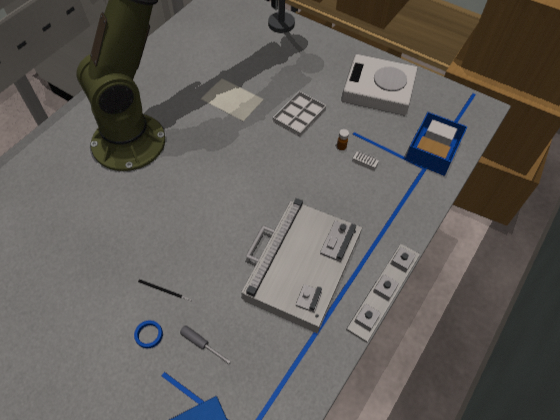

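View pics/top0.png

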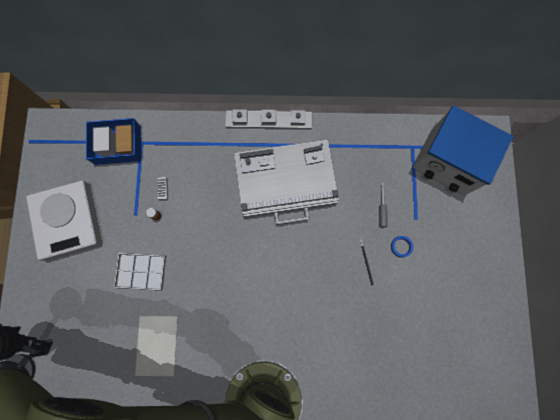

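The scene picture shows the rail running from about (297,204) to (252,291), with the handle at (260,246). In the top picture the rail runs from (243,213) to (337,203) and the handle is at (292,215). I'll zoom in on both.

```bash
python3 - <<'E'
import cv2
a=cv2.imread("pics/top0.png")[135:235,225:350]; cv2.imwrite("pics/topz.png",cv2.resize(a,None,fx=6,fy=6,interpolation=cv2.INTER_CUBIC))
a=cv2.imread("pics/scene0.png")[190:330,235:370]; cv2.imwrite("pics/scenez.png",cv2.resize(a,None,fx=4.2,fy=4.2,interpolation=cv2.INTER_CUBIC))
E
```

```text
(no output)
```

View pics/topz.png

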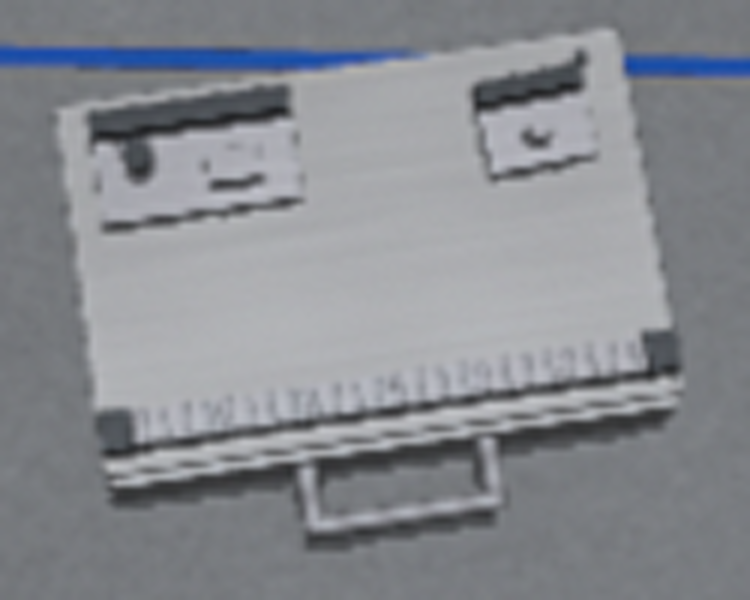

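View pics/scenez.png

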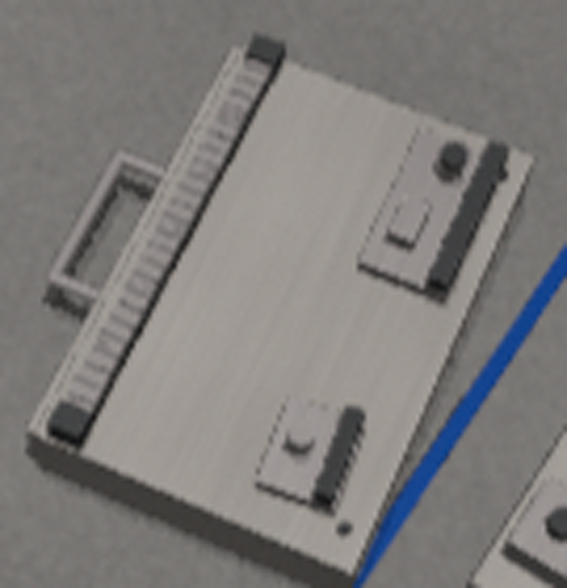

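```bash
cat > h.py <<'E'
from station import ctrl, get_state, vision, ticket, models
import cv2, numpy as np
from scipy.spatial.transform import Rotation as R
def hit(cam,px,z,I=None):
    i=vision.camera_info(cam); r=np.linalg.solve(i["mtx"],[px[0],px[1],1])
    c=-i["R"].T@i["t"]; d=i["R"].T@r
    return c+d*(z-c[2])/d[2]
def quat_down(yaw):  # tool z down, tool x at angle yaw in world
    c,s=np.cos(yaw),np.sin(yaw)
    q=R.from_matrix(np.array([[c,s,0],[s,-c,0],[0,0,-1]])).as_quat()
    return [q[3],q[0],q[1],q[2]]
E
python3 - <<'E'
from h import *
f=lambda x,y:(225+x/6-.42,135+y/6-.42)
g=lambda x,y:(235+x/4.2-.4,190+y/4.2-.4)
T={"L":(hit("top",f(133,424),.07),hit("scene",g(257,68),.07)),"R":(hit("top",f(645,355),.07),hit("scene",g(80,407),.07))}
for k in T: print(k,np.round(T[k],4).tolist())
for j in (0,1):
    v=T["L"][j]-T["R"][j]; print(np.linalg.norm(v),np.degrees(np.arctan2(v[1],v[0])))
print("handle",hit("top",f(408,518),.041),hit("scene",g(90,222),.041))
E
```

```text
L [[0.5994, 0.0622, 0.07], [0.5995, 0.0567, 0.07]]
R [[0.6412, -0.2109, 0.07], [0.645, -0.2098, 0.07]]
0.2763200094017133 98.69323101480595
0.2703683115806139 99.67845285492989
handle [ 0.55560785 -0.08557216  0.041     ] [ 0.56580789 -0.08904347  0.041     ]
```

```bash
python3 - <<'E'
from h import *
for y in (8.9,188.9):
    for p in ([.60,.06,.09],[.645,-.21,.09],[.56,-.085,.03],[.62,-.075,.2],[.47,-.1,.03]):
        q=ctrl.ik(p,quat_down(np.radians(y))); print(y,p,None if q is None else np.round(q,2))
yaw=np.radians(188.9)
ctrl.close_gripper()
print(get_state()["time"])
# camera over rail: TCP behind
ctrl.movep([.64,-.075,.27],quat_down(yaw))
s=get_state(); print(s["time"],s["tcp_pos"],s["eef_rot"],s["contact_force"],s["width"])
p,d=vision.grab_frame("wrist"); cv2.imwrite("pics/w1.png",p); np.savez("w1.npz",d=d,p=s["tcp_pos"],q=s["eef_rot"])
E
```

```text
8.9 [0.6, 0.06, 0.09] [-0.43  0.66  0.48  1.74 -0.39  0.83 -1.18]
8.9 [0.645, -0.21, 0.09] [-0.04  0.78  0.6   1.53 -0.5   0.99 -0.72]
8.9 [0.56, -0.085, 0.03] [-0.18  0.7   0.47  1.89 -0.49  0.66 -0.83]
8.9 [0.62, -0.075, 0.2] [-0.29  0.6   0.64  1.56 -0.38  1.11 -0.98]
8.9 [0.47, -0.1, 0.03] [-0.05  0.59  0.31  2.12 -0.37  0.48 -0.87]
188.9 [0.6, 0.06, 0.09] [-0.01  0.61 -0.2   1.74  0.16  0.8   1.43]
188.9 [0.645, -0.21, 0.09] [ 0.3   0.71 -0.05  1.52  0.04  0.91  1.97]
188.9 [0.56, -0.085, 0.03] [ 0.22  0.65 -0.18  1.89  0.19  0.62  1.65]
188.9 [0.62, -0.075, 0.2] [ 0.09  0.53 -0.01  1.55  0.01  1.07  1.8 ]
188.9 [0.47, -0.1, 0.03] [ 0.24  0.57 -0.12  2.11  0.14  0.47  1.74]
1.2667
4.05 [ 0.64009555 -0.07374672  0.26994548] [-1.50824930e-05 -7.83457618e-02  9.96926198e-01  3.12623667e-04] [-0.29651484  0.94218902 -0.78612428] -0.00038929606395751807
```

View pics/w1.png

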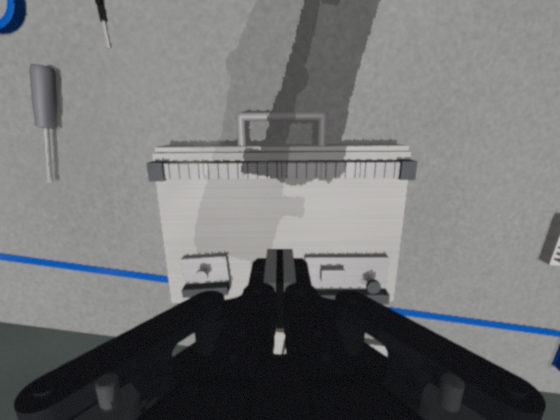

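The wrist picture shows the rail between end stops at about (156,170) and (407,169), and the handle bar at (281,115). I'll zoom in for the exact ends.

```bash
python3 - <<'E'
import cv2
im=cv2.imread("pics/w1.png")
a=im[140:190,140:210]; b=im[140:190,360:430]
cv2.imwrite("pics/w1z.png",cv2.resize(cv2.vconcat([a,b]),None,fx=6,fy=6,interpolation=cv2.INTER_CUBIC))
c=im[230:300,230:330];cv2.imwrite("pics/w1t.png",cv2.resize(cv2.convertScaleAbs(c,alpha=2),None,fx=6,fy=6,interpolation=cv2.INTER_CUBIC))
E
```

```text
(no output)
```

View pics/w1z.png

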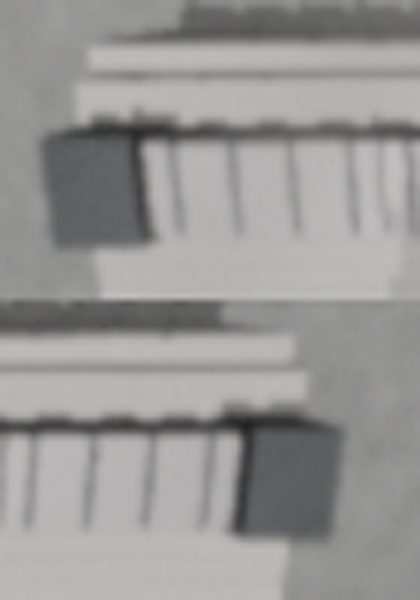

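View pics/w1t.png

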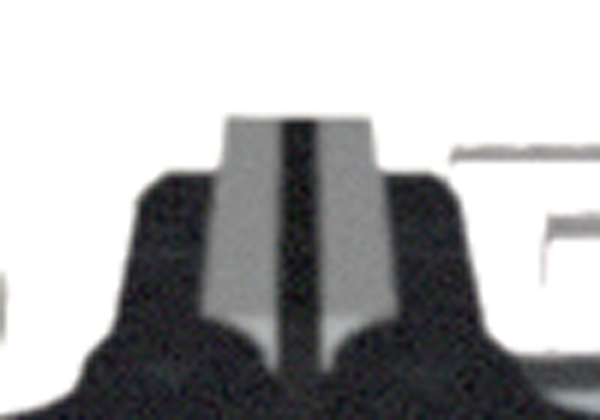

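```bash
cat >> h.py <<'E'
def whit(px,z,p,q):
    i=vision.camera_info("wrist"); H=i["hand_eye"]
    Rt=R.from_quat([q[1],q[2],q[3],q[0]]).as_matrix()
    r=np.linalg.solve(i["mtx"],[px[0],px[1],1])
    c=p+Rt@H[:3,3]; d=Rt@H[:3,:3]@r
    return c+d*(z-c[2])/d[2]
E
python3 - <<'E'
from h import *
w=np.load("w1.npz"); p,q,d=w["p"],w["q"],w["d"]
r=whit((140+148/6-.4,140+188/6-.4),.07,p,q); l=whit((360+239/6-.4,140+180/6-.4),.07,p,q)
v=l-r; print(l,r,np.linalg.norm(v),np.degrees(np.arctan2(v[1],v[0])))
h=whit((281.5,116),.041,p,q); print("handle",h)
m=(l+r)/2; ex=np.array([v[1],-v[0]])/np.linalg.norm(v[:2]); print(m,ex@(h-m)[:2])
print("rail depth check", [float(d[169,c]) for c in (200,280,360)])
i=vision.camera_info("wrist");H=i["hand_eye"];Rt=R.from_quat([q[1],q[2],q[3],q[0]]).as_matrix()
def P(c,r_):
    x=np.linalg.solve(i["mtx"],[c,r_,1])*d[r_,c]; return H[:3,:3]@x+H[:3,3]
for c,r_ in ((200,169),(280,169),(360,169)): print("rail z",p+Rt@P(c,r_))
for c,r_ in ((270,252),(288,252),(265,275),(258,270),(300,270),(255,285),(290,275)): print("finger tool",np.round(P(c,r_),4))
E
```

```text
[0.59865087 0.06276736 0.07      ] [ 0.64345205 -0.21008273  0.07      ] 0.276503738730148 99.32459434815144
handle [ 0.56049648 -0.08354507  0.041     ]
[ 0.62105146 -0.07365769  0.07      ] -0.061356852521965426
rail depth check [0.34412088990211487, 0.3434866666793823, 0.34341058135032654]
rail z [ 0.63474709 -0.16895735  0.06926205]
rail z [ 0.61991295 -0.07602495  0.07002036]
rail z [0.60519243 0.01673079 0.07022114]
finger tool [ 0.0103 -0.0048 -0.0087]
finger tool [ 0.0109  0.0042 -0.0099]
finger tool [ 0.0096 -0.0063 -0.0304]
finger tool [ 0.0068 -0.0101 -0.0208]
finger tool [ 0.0066  0.0095 -0.0205]
finger tool [ 0.013  -0.0095 -0.0442]
finger tool [ 0.0105  0.0044 -0.0322]
```

```bash
cat >> h.py <<'E'
L=np.array([.5988,.0625]); Rr=np.array([.6431,-.2104]); M=(L+Rr)/2
ey=(L-Rr)/np.linalg.norm(L-Rr); ex=np.array([ey[1],-ey[0]])
Q=quat_down(np.arctan2(ex[1],ex[0])+np.pi)
def seg(k): return M+ey*(0.115-0.046*k)   # k=0 left end
def F(n=4):
    a=[]
    for _ in range(n): a.append(get_state()["contact_force"]); ctrl.pause(.02)
    return np.mean(a,0)
def step(xy,z,sp=.03): ctrl.movel([xy[0],xy[1],z],None,sp)
def probe(k,z0=.073,zmin=.0665,dz=.0006,fmax=5,f0=None):
    xy=seg(k); base=F(); print("seg",k,"base",np.round(base,2),"t",round(get_state()["time"],2))
    z=z0; fz=0;log=[]
    while z>zmin:
        z-=dz; step(xy,z); s=get_state(); fz=s["contact_force"][2]-base[2]
        log.append((round(z*1e3,1),round(s["tcp_pos"][2]*1e3,2),round(fz,1)))
        if abs(fz)>fmax: break
    print(log,"t",round(get_state()["time"],2)); return z,fz
E
python3 - <<'E'
from h import *
xy=seg(2); ctrl.movep([xy[0],xy[1],.085],Q); step(xy,.074,.05)
print(get_state()["time"],get_state()["tcp_pos"],xy)
probe(2)
step(xy,.076,.05);print(get_state()["time"],F())
E
```

```text
5.2417 [ 0.61739512 -0.05136801  0.07415931] [ 0.61726464 -0.05124718]
seg 2 base [-0.1  -0.02 -0.05] t 5.31
[(72.4, np.float64(72.39), np.float64(-0.5)), (71.8, np.float64(71.78), np.float64(-0.3)), (71.2, np.float64(71.14), np.float64(-0.1)), (70.6, np.float64(70.57), np.float64(-0.5)), (70.0, np.float64(70.1), np.float64(0.6)), (69.4, np.float64(69.8), np.float64(5.0))] t 6.81
7.0917 [0.06376034 0.17463406 0.43520379]
```

Segment 2 is hard: 5 N after a fraction of a mm. Contact is at z≈70 mm, as given. I'll probe the others the same way.

```bash
python3 - <<'E'
from h import *
for k in (3,4,5,1,0):
    xy=seg(k); step(xy,.078,.15) ; step(xy,.0715,.05)
    z,f=probe(k,z0=.0708,zmin=.0675)
    if abs(f)<4.5: print("CATCH?",k,z,f); break
    step(xy,.078,.1)
E
```

```text
seg 3 base [0.02 0.09 0.32] t 7.97
[(70.2, np.float64(70.23), np.float64(0.1)), (69.6, np.float64(69.88), np.float64(2.8)), (69.0, np.float64(69.55), np.float64(6.8))] t 8.72
seg 4 base [ 0.06 -0.19 -0.04] t 9.78
[(70.2, np.float64(70.25), np.float64(-0.3)), (69.6, np.float64(69.91), np.float64(2.9)), (69.0, np.float64(69.57), np.float64(6.1))] t 10.53
seg 5 base [-0.22  0.04 -0.17] t 11.58
[(70.2, np.float64(70.27), np.float64(0.4)), (69.6, np.float64(69.93), np.float64(3.3)), (69.0, np.float64(69.62), np.float64(6.4))] t 12.33
seg 1 base [-0.    0.04 -0.16] t 14.31
[(70.2, np.float64(70.13), np.float64(-0.2)), (69.6, np.float64(69.67), np.float64(0.2)), (69.0, np.float64(69.08), np.float64(1.5)), (68.4, np.float64(68.44), np.float64(3.4)), (67.8, np.float64(67.81), np.float64(2.0)), (67.2, np.float64(67.18), np.float64(2.4))] t 15.81
CATCH? 1 0.06719999999999998 2.4264244224080693
```

Segment 1 sinks softly (about 2 N at 3 mm), so it is the catch. I'll press it home.

```bash
python3 - <<'E'
from h import *
xy=seg(1); z=.0672
while z>.0592:
    z-=.001; step(xy,z); s=get_state(); f=s["contact_force"]
    print(round(z*1e3,1),round(s["tcp_pos"][2]*1e3,2),np.round(f,1))
    if np.linalg.norm(f)>14: print("abort");break
ctrl.pause(.2)
print(F(),get_state()["time"])
step(xy,.085,.05)
# view from above/behind
c=M+ex*.0
ctrl.movep([c[0],c[1],.27],Q)
s=get_state(); p,d=vision.grab_frame("wrist"); cv2.imwrite("pics/w2.png",p); np.savez("w2.npz",d=d,p=s["tcp_pos"],q=s["eef_rot"]); print(s["time"])
p,d=vision.grab_frame("scene"); cv2.imwrite("pics/scene2.png",p)
E
```

```text
66.2 66.12 [-0.4  0.   2.8]
65.2 65.12 [-0.7  0.4  1.5]
64.2 64.16 [ 0.6 -0.3  1.9]
63.2 63.21 [0.2 0.9 3.5]
62.2 62.15 [-0.7  0.8  3.8]
61.2 61.2 [-0.3  0.6  5.1]
60.2 60.25 [-0.8  0.   5.2]
59.2 59.3 [-1.   1.   5.4]
[-1.30620011  0.55398323  5.11144502] 18.075
19.55
```

View pics/w2.png

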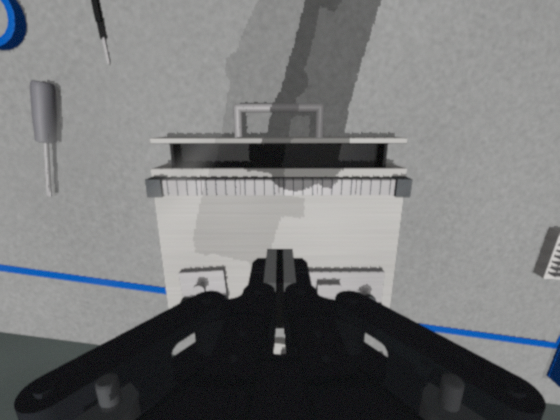

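The drawer has sprung out: its front panel is at row ~140 and the handle bar at about (279,107). I'll measure both.

```bash
python3 - <<'E'
from h import *
im=cv2.imread("pics/w2.png")[85:185,220:340]; cv2.imwrite("pics/w2z.png",cv2.resize(im,None,fx=6,fy=6,interpolation=cv2.INTER_CUBIC))
w=np.load("w2.npz"); p,q,d=w["p"],w["q"],w["d"]
for px,z in (((279.5,107),.041),((279.5,143),.048),((279.5,137),.048)):
    h=whit(px,z,p,q); print(px,h,"cab",ex@(h[:2]-M),ey@(h[:2]-M))
i=vision.camera_info("wrist");H=i["hand_eye"];Rt=R.from_quat([q[1],q[2],q[3],q[0]]).as_matrix()
for c in (260,300):
  for r_ in range(100,172,3):
    x=np.linalg.solve(i["mtx"],[c,r_,1])*d[r_,c]; X=p+Rt@(H[:3,:3]@x+H[:3,3]); print(c,r_,np.round([ex@(X[:2]-M)*1e3,X[2]*1e3],1),end=";")
E
```

```text
(279.5, 107) [ 0.53065688 -0.08741106  0.041     ] cab -0.0912833697535915 0.0011808098452883464
(279.5, 143) [ 0.57174195 -0.08071117  0.048     ] cab -0.049655610674879516 0.0012109479326024187
(279.5, 137) [ 0.56476066 -0.08185239  0.048     ] cab -0.05672955236066235 0.0012031080167091823
260 100 [-102.1   -1.2];260 103 [-98.3   0.6];260 106 [-92.4  40.1];260 109 [-89.   41.9];260 112 [-85.8  35.6];260 115 [-83.2   1.3];260 118 [-79.4  -1.2];260 121 [-75.5  -0.7];260 124 [-71.7   1. ];260 127 [-67.8   1.8];260 130 [-63.9   2.6];260 133 [-59.9   0.8];260 136 [-56.    1.6];260 139 [-54.4  47.8];260 142 [-50.8  47.7];260 145 [-44.5   8.7];260 148 [-40.6   8.7];260 151 [-36.6   8.8];260 154 [-32.5   8. ];260 157 [-28.4   7.2];260 160 [-24.7  10.6];260 163 [-20.3   8.4];260 166 [-16.2   8.3];260 169 [-18.7  52.2];300 100 [-102.2   -1.1];300 103 [-98.4   0.5];300 106 [-92.4  41.2];300 109 [-89.  41.];300 112 [-85.8  37.1];300 115 [-83.3   0.7];300 118 [-79.4   0.3];300 121 [-75.6   1.1];300 124 [-71.7   0.1];300 127 [-67.8   0.3];300 130 [-63.9   0.3];300 133 [-60.    1.3];300 136 [-56.    0.2];300 139 [-54.4  48.6];300 142 [-50.9  48.9];300 145 [-44.6   9. ];300 148 [-40.6   8.4];300 151 [-36.6   8. ];300 154 [-32.6   9. ];300 157 [-28.5   8.2];300 160 [-24.5   8.6];300 163 [-20.5   9.2];300 166 [-16.5  10. ];300 169 [-18.9  53.5];
```

View pics/w2z.png

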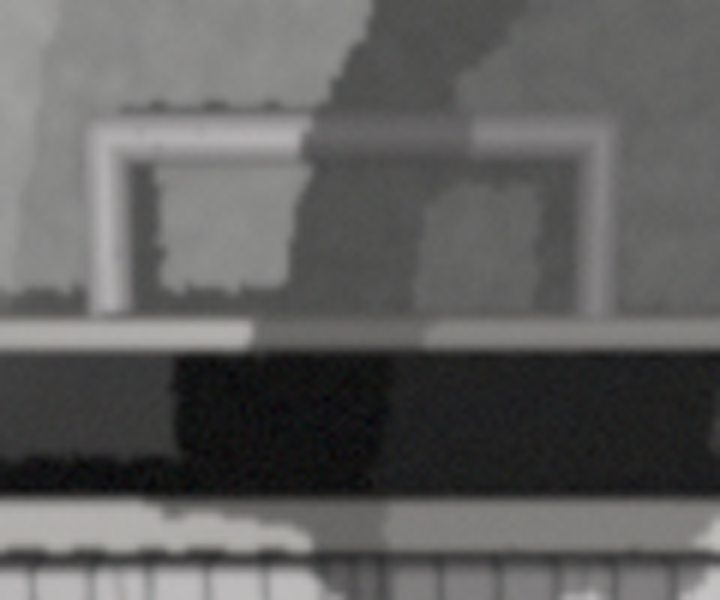

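Cabinet-frame result: bar centre at x≈-91 mm and top at 41 mm, front panel face at -56 mm. The 30 mm gap is centred at -71 mm. I'll lower the closed fingers into it and pull by the bar.

```bash
python3 - <<'E'
from h import *
g=lambda x:M+ex*x+ey*.0012
c=g(-.071)
ctrl.movep([c[0],c[1],.10],Q); b=F(); print("base",np.round(b,2))
for z in (.06,.05,.045,.04,.036,.032,.027,.022):
    step(c,z,.06); f=get_state()["contact_force"]-b
    if np.linalg.norm(f)>4: print("touch",z,f); break
else:
    def pull(x,sp):
        step(g(x),.022,sp); s=get_state(); f=s["contact_force"]-b
        fx=ex@f[:2]; print(round(x*1e3),round(float(ex@(s["tcp_pos"][:2]-M))*1e3,1),round(fx,1),np.round(f[2],1),round(s["time"],2)); return fx
    pull(-.078,.03)
    pull(-.120,.03)
    x=-.120
    while x>-.145:
        x-=.002
        if abs(pull(x,.03))>9: break
    ctrl.pause(.3); print(F()-b)
E
```

```text
base [0.2  0.48 0.46]
-78 -78.3 -0.5 -0.6 23.5
-120 -120.1 -0.8 -0.0 25.05
-122 -122.2 0.5 -1.1 25.3
-124 -124.3 -0.7 -1.0 25.55
-126 -126.3 -0.4 -1.1 25.8
-128 -128.2 -0.1 0.6 26.05
-130 -130.2 -0.2 -0.0 26.3
-132 -132.3 0.4 -0.9 26.55
-134 -134.2 -0.6 0.2 26.8
-136 -135.3 2.3 -2.1 27.05
-138 -135.4 7.5 -4.9 27.3
-140 -135.5 11.4 -7.4 27.55
[11.09219404  1.82225301 -7.65094389]
```

The fingers stopped at -135.4 mm, against a predicted -135, with a firm force. I'll centre them in the gap, lift clear and check.

```bash
python3 - <<'E'
from h import *
g=lambda x:M+ex*x+ey*.0012
for x in (-.1355,-.1325): step(g(x),.022,.03); print(np.round(F(),2))
step(g(-.1325),.09,.08); print(np.round(F(),2))
ctrl.movel([*M,.27],None,.15)
s=get_state(); p,d=vision.grab_frame("wrist"); cv2.imwrite("pics/w3.png",p); np.savez("w3.npz",d=d,p=s["tcp_pos"],q=s["eef_rot"]); print(s["time"])
p2,_=vision.grab_frame("scene"); cv2.imwrite("pics/scene3.png",p2)
q=s["eef_rot"];p=s["tcp_pos"];i=vision.camera_info("wrist");H=i["hand_eye"];Rt=R.from_quat([q[1],q[2],q[3],q[0]]).as_matrix()
for r_ in range(45,110,2):
    x=np.linalg.solve(i["mtx"],[265,r_,1])*d[r_,265]; X=p+Rt@(H[:3,:3]@x+H[:3,3]); print(r_,np.round([ex@(X[:2]-M)*1e3,X[2]*1e3],1),end=";")
E
```

```text
[ 3.03  1.35 -0.65]
[ 0.26  0.01 -0.24]
[-0.42 -0.06  0.27]
31.3083
45 [-166.7    1.6];47 [-164.7    0.5];49 [-153.7   40.6];51 [-151.8   39.8];53 [-149.2   42.4];55 [-147.6   40.2];57 [-145.7   39.4];59 [-151.1   -0. ];61 [-148.7    0.7];63 [-146.2    1.4];65 [-143.9    1.5];67 [-141.8    0.2];69 [-139.2    1.7];71 [-136.7    2.5];73 [-134.9   -0.6];75 [-1.324e+02  1.000e-01];77 [-129.8    1.4];79 [-127.6    0.7];81 [-125.2    0.7];83 [-122.8    0.4];85 [-114.8   48.6];87 [-112.7   48.4];89 [-110.7   47.2];91 [-109.3   39.7];93 [-109.3   15.1];95 [-107.4   10. ];97 [-105.1    9. ];99 [-102.7    7.9];101 [-100.2    9.7];103 [-97.7   9.7];105 [-95.3  10.1];107 [-92.9   9.4];109 [-90.5   7.8];
```

View pics/w3.png

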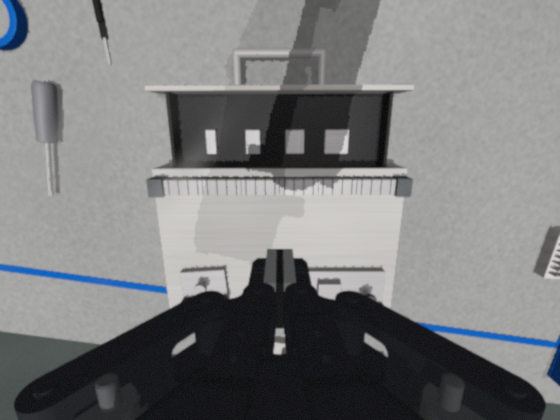

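View pics/scene3.png

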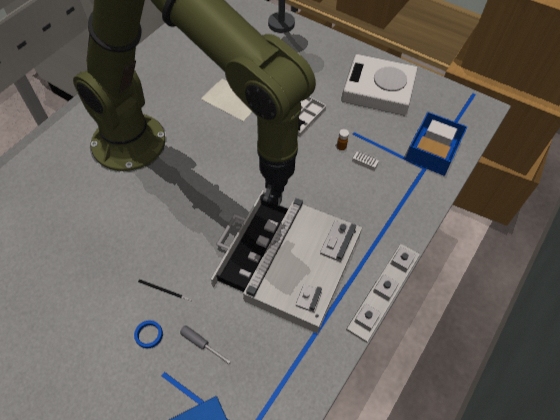

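The wrist picture has the bar at about (280,54). In the cabinet frame it is at x≈-150 mm, against -61 mm when shut, so the drawer is out about 89–90 mm and still there after release. In the scene picture the bench objects are in place and the gripper is clear.

```bash
python3 -c "
from station import ticket,get_state
print(get_state()['time']); print(ticket.close_job())"
```

```text
31.4083
the job is handed in; nothing more can be done
None
```

The drawer is unlocked, drawn fully open to its stop and let go. I handed the job in at 31.4 s of the 69 s allowed; the hand-in reports no verdict.

- **Finding the catch:** I probed the rail one segment at a time with the closed gripper instead of sliding along it. Four segments were hard and were pressed with about 5–7 N at most. The second segment from the left sank softly; the left end segment did not need probing.
- **Releasing the drawer:** I pressed the catch about 11 mm down. The highest reading was about 5.4 N, well under the 25 N limit, and the drawer sprang out about 30 mm.
- **Opening it:** I hooked the closed fingers behind the handle bar rather than gripping it, and pulled until the stop was felt at about 11 N. I then eased off to zero contact force and lifted clear.

**Last checks:** The handle measured about 89–90 mm out from its shut position. The stop was also felt where the geometry predicted, at -135.4 mm against -135 mm. In the last scene picture the bench objects looked unmoved, though the arm hid part of the tray. I compared them by eye only, not by measured positions. No check failed or disagreed.

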